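# Pull-test of a stuck-on box handle

## Robot

A 7-joint arm with a two-finger parallel gripper is mounted at the origin on the work surface. World frame = base frame: x ahead of the robot, y to its left, z up, the work surface at z = 0. Lengths are in m, angles in rad, forces in N, time in s.
With the tool pointing down it reaches from about 0.425 to 0.925 m from the base axis. Payload 6.8 kg.
Tool frame: the origin (TCP) lies at the very end of the fingers, on their centre line; the grasp point (between the pads) lies 19 mm behind it; z points along the fingers, y is the line along which they close (so a half turn about z gives the same grasp; the last joint's range is limited). The gripper opens to 85 mm and grips with 20 to 120 N. Pads are 22 mm wide; open, the fingers measure 114 mm over their backs; the gripper's body (76 mm by 85 mm) begins 54 mm behind the grasp point. The pads swing forward as they close: fully open they stand 13 mm farther back than shut.
Start: joints at [-1.335, 0.477, 0.022, 1.555, -0.011, 1.109, -0.083], TCP at [0.228, 0.636, 0.231] pointing down, gripper open.
Joint ranges: [-2.96, 2.96], [-0.34, 2.1], [-1.41, 1.46], [0.24, 2.44], [-1.37, 4.51], [0.17, 1.92], [-2.96, 2.96]. Speed limits (rad/s): [2.39, 2.39, 3.14, 3.14, 3.14, 3.14, 3.14].

## Interface

Orientations are given as a rotation vector (axis times angle).
In Python, from workcell import manip, cams gives the robot as it stands.
- The arm moves only by the tool jog_arm, never from a script. Its argument "targets" is a list of rows, each a list of 3 entries, a list of its own where there are three numbers: the opening, from 0 (shut) to 1 (fully open), then the shift along the tool's x, y, z in mm, then the turn about the tool's z in rad. A call has 1 to 8 rows; each row shifts and turns the commanded pose from where the row before left it, along the tool's axes as they then stand; what a row does not reach is not made up. A row lasts 1/8 s, in which the tool goes at most 62.5 mm and 10.7 degrees, less where a joint would pass 70% of its speed; a pose out of reach is approached as far as the arm can. A call with a gripper value outside its range is refused whole. The fingers move at their own pace and stop on an object; "newtons" is the grip in N (left out, the last holds). Time passes only in rows, so rows that do not move let the fingers close. It gives the time, the measured TCP pose, the force, the opening and the grip force at its end, in the units of the state.
- manip.sense(): the state, without advancing time (a new reading comes with each control period).
- cams.get_image(name): name is "scene" or "side" or "wrist"; returns a dict with "image" (480x640x3 uint8, blue, green, red), "fx", "fy", "cx", "cy" (pixels), "pose" (4x4, takes a point from camera to world coordinates); the wrist camera has in their place "T_tool_cam" (4x4, takes a point from camera to tool coordinates, whose origin is the TCP and whose axes are the flange's). Camera axes: x right, y down, z forward; pixel columns grow to the right and rows downward; lengths in m; the calibration is good to about 2 mm. A picture is of the moment at which its call begins: read the wrist's pose just before it. There is no depth.
- manip.hand_in(): hands the job in; it is judged then, once.
Trained networks look in the newest picture that a camera, given by its name, has taken for a name from the list of things; names that differ only in an ending like _2 or _b are one class to them, and where a whole thing is asked for, a point or a joint stands for the part that bears it (a point fixed in the world has none). Each returns a list of dicts, best first, with "p" (0 to 1); they miss things now and then, are a little off and sometimes report something else, mostly with a low value. They report only what shows in the picture. A call takes as long as a camera call.
- cams.cut_out(thing, camera): "region" (480x640 bool, what is visible of it) and "point" ([column, row] in pixels, amid what is visible of it).
- cams.tip_of(thing, camera): "point" ([column, row] in pixels: a listed point, or the origin of a listed thing).
The state is a dict: "t": time; "joint_pos": joint angles; "joint_velocities": joint speeds; "joint_torque": joint torques, N m; "ee_pos": TCP position; "ee_rot": TCP orientation; "contact_force": force on the tool from outside, world axes, zero at the start; "torque": the same for the moment, N m; "gripper_width": finger opening in m; "grip_force": force on a finger pad.
Only numpy, scipy, OpenCV 4.12 (cv2) and the standard library are available. Lean on these libraries where they do the work, as an engineer would, in place of code of your own. Each camera call takes 0.05 s, during which the arm holds its last target. There are 200 camera calls.

## Task

The bow handle on the sample box's sloping lid has been stuck on with foam tape and its bond must be proved. Take away the tall carton that stands in front of the box and set it down upright in the slatted basket (do not drop or topple it); then grip the handle, take up its free play and pull square away from the lid with about 12 N, steadily for two seconds and never with more than 20 N, ease off and let go. Leave the flask, the tip box and the beaker where they are.

Things in the scene. Friction and masses are not known exactly. Their poses are not given: they have to be found in the camera images.
- handle_bar (a point): middle of the grip bar of the aluminium bow handle on the sloping lid. Bar 118 mm long, 14 mm wide, 12 mm thick; 90 mm between its two legs, 42 mm or more free under it. Axes: z points square away from the lid, the pulling direction (28 degrees off vertical, leaning towards the box's front); y runs along the bar (level); x points up the slope, in the lid's plane.
- feet (a joint): lift of the handle's two feet off their rest along handle_bar's z, m; 0 at rest. The handle's legs have 3 to 12 mm of free play left in the feet (differs each time, slides at about 1 N, stays where left); only at its end does the pull reach the feet. The foam tape under them gives a few mm like a stiff spring of unknown stiffness, so the pull must be felt as force.
- samplebox: grey sample box fixed to the bench, 160 mm deep (x), 240 mm wide (y); 65 mm high at the front (-x side), 150 mm at the back, with a 10 mm white lid on the slope. Origin: centre of its underside. The carton stands before its front, where the gripper's body must come when it tilts to the lid.
- carton_mid (a point): centre of a tall pale carton, loose, 50 mm (x) by 90 mm (y) by 190 mm high (z), 0.2 to 0.45 kg; it stands upright on the bench before the box's front, some 35 to 50 mm away from it.
- basket: open slatted basket fixed to the bench, 210 mm (x) by 180 mm (y) by 70 mm high, walls and floor 5 mm thick. Origin: centre of its underside.
- flask: bystander: bottle with cap, 70 mm across, 170 mm high, loose; origin under its centre.
- tipbox: bystander: closed grey box 85 mm (x) by 125 mm (y) by 60 mm high, loose; origin under its centre.
- beaker: bystander: open glass beaker, 72 mm across, 95 mm high, loose; origin under its centre.

How it is judged:
On the way, in this order (a step that is already met when the one before it is completed fails the run):
1. the carton stands upright in the basket, released (x of carton_mid in the frame of basket between -0.085 and 0.085 m and y of carton_mid in the frame of basket between -0.07 and 0.07 m and height (world z) of carton_mid below 0.108 m and angle between carton_mid's own z axis and vertical below 0.12 rad and contact force between carton and the fingers below 0.05 N), for 0.2 s.
2. the handle's feet are pulled away from the lid with 10 to 15 N, steadily for 1.5 s (value of joint feet between 0.0024 and 0.0038 m), for 1.5 s.
At the end, for the whole second after the job is handed in: The carton stands upright (within 7 degrees) on the basket's floor, at rest and released; the handle is let go and its feet are back at their rest, within 0.7 mm (all of step 1 and linear speed of carton below 0.02 m/s and value of joint feet below 0.0007 m and contact force between samplebox and the fingers below 0.05 N); the robot touches nothing.
It fails at once if the handle is pulled with more than 20 N away from the lid (value of joint feet above 0.005 m).
It fails at once if the carton is toppled (tilted more than 35 degrees) (angle between carton_mid's own z axis and vertical above 0.61 rad).
It fails at once if the carton is dropped (in free fall more than 20 mm above where it should stand) (height (world z) of carton_mid above 0.12 m and contact force between carton and anything else below 0.01 N).
It fails at once if the flask, tip box or beaker is moved by more than 20 mm (distance of any of flask, tipbox, beaker from where it was at the start of the episode above 0.02 m).
It also fails if it takes over 69 s, if anything falls off the work surface, if the arm or the gripper's body presses on something with over 40 N, if the wrist force passes 120 N, or if a joint passes its speed limit or range.

## Working session

There is one attempt and no reset: what is moved stays moved. The work goes in short steps, Python scripts to look and compute and a tool call to move; the robot and the scene stay as the last step left them, time stands still between calls to the robot, and variables do not carry over. Pictures are saved under pics/ and viewed, at most 10 in all, crops included, and the job is handed in when it is done.

Besides the shell and the picture viewer there is one more tool, called after "Emit:" as a command line: name --argument value ..., lists and objects as JSON in quotes. jog_arm: Moves the arm, as the interface text tells. Its arguments: {"type":"object","properties":{"targets":{"type":"array"},"newtons":{"type":"number"}},"required":["targets"]}

```bash
mkdir -p pics
cat > h.py <<'E'
import numpy as np, cv2
from scipy.spatial.transform import Rotation as R
from workcell import manip, cams
def look(name):
    s=manip.sense(); d=cams.get_image(name)
    K=np.array([[d['fx'],0,d['cx']],[0,d['fy'],d['cy']],[0,0,1]])
    if name=='wrist':
        T=np.eye(4);T[:3,:3]=R.from_rotvec(s['ee_rot']).as_matrix();T[:3,3]=s['ee_pos']
        P=T@d['T_tool_cam']
    else: P=np.array(d['pose'])
    return d['image'],K,P
def ray(K,P,uv):
    v=P[:3,:3]@np.linalg.inv(K)@np.array([uv[0],uv[1],1.]); return P[:3,3],v/np.linalg.norm(v)
def tri(rs):
    A=np.zeros((3,3));b=np.zeros(3)
    for o,v in rs:
        M=np.eye(3)-np.outer(v,v);A+=M;b+=M@o
    p=np.linalg.solve(A,b); return p,[np.linalg.norm((np.eye(3)-np.outer(v,v))@(p-o)) for o,v in rs]
def proj(K,P,X):
    c=np.linalg.inv(P)@np.append(X,1); q=K@c[:3]; return q[:2]/q[2]
E
cat > a.py <<'E'
from h import *
np.set_printoptions(precision=4,suppress=True)
s=manip.sense(); print({k:np.round(v,3) for k,v in s.items()})
L={}
for n in ['scene','side','wrist']:
    im,K,P=look(n); cv2.imwrite(f'pics/{n}0.png',im); 
    L[n]=(K,P); print(n,P[:3,3],P[:3,2])
for t in ['handle_bar','samplebox','carton_mid','basket','flask','tipbox','beaker']:
    rs=[]
    for n in ['scene','side','wrist']:
        r=cams.tip_of(t,n)
        if r: print(t,n,r[0]['point'],round(r[0]['p'],2),len(r))
        if r and n!='wrist': rs.append(ray(*L[n],r[0]['point']))
    if len(rs)>1: print('  ->',*tri(rs))
    elif rs: o,v=rs[0]; print('  z0',o-v*o[2]/v[2])
E
python3 a.py; python3 -c "
import cv2,numpy as np
a=cv2.imread('pics/scene0.png');b=cv2.imread('pics/side0.png')
"
```

```text
{'t': np.float64(0.0), 'joint_pos': array([-1.335,  0.478,  0.022,  1.556, -0.011,  1.109, -0.083]), 'joint_velocities': array([ 0.   , -0.001, -0.001, -0.   , -0.   , -0.001,  0.   ]), 'joint_torque': array([ -0.   , -59.646,   1.608, -28.119,   0.013,   0.01 ,  -0.   ]), 'ee_pos': array([0.227, 0.635, 0.23 ]), 'ee_rot': array([-0.537, -3.095,  0.003]), 'contact_force': array([-0.037, -0.132, -0.37 ]), 'torque': array([ 0.014, -0.016, -0.023]), 'grip_force': np.float64(0.0), 'gripper_width': np.float64(0.085)}
scene [1.5591 0.8548 1.1172] [-0.573  -0.5402 -0.6164]
side [ 0.264  -1.0837  1.2376] [ 0.2331  0.6747 -0.7003]
wrist [0.1501 0.6641 0.3735] [ 0.3001 -0.1086 -0.9477]
handle_bar scene [387.9, 248.7] 0.63 1
handle_bar side [280.8, 175.8] 0.63 1
  -> [0.5932 0.1649 0.1704] [np.float64(0.0007107957638435726), np.float64(0.0007107957638435315)]
samplebox scene [379.2, 302.0] 0.76 1
samplebox side [291.0, 214.3] 0.96 1
  -> [0.6217 0.1699 0.0096] [np.float64(0.0022292976443721688), np.float64(0.0022292976443721003)]
carton_mid scene [415.1, 247.7] 0.95 1
carton_mid side [239.5, 201.6] 0.76 1
  -> [0.4731 0.1706 0.1049] [np.float64(0.0008441877165596635), np.float64(0.0008441877165597624)]
basket scene [287.2, 236.9] 0.87 2
basket side [370.7, 417.6] 0.67 2
  -> [ 0.5526 -0.3877 -0.1129] [np.float64(0.0909670239074979), np.float64(0.0909670239074977)]
flask scene [489.1, 360.3] 0.74 2
flask side [258.9, 156.7] 0.55 2
  -> [ 0.6048  0.4861 -0.0005] [np.float64(0.0032263780634908873), np.float64(0.003226378063490796)]
tipbox scene [224.8, 208.0] 0.94 1
tipbox side [369.3, 418.9] 0.77 1
  -> [ 0.5913 -0.5021 -0.0051] [np.float64(0.00303572998655675), np.float64(0.0030357299865568462)]
beaker scene [281.1, 304.3] 0.71 1
beaker side [371.4, 247.6] 0.56 1
  -> [ 0.7958 -0.0274  0.0024] [np.float64(0.00181535931552493), np.float64(0.001815359315524842)]
```

View pics/scene0.png

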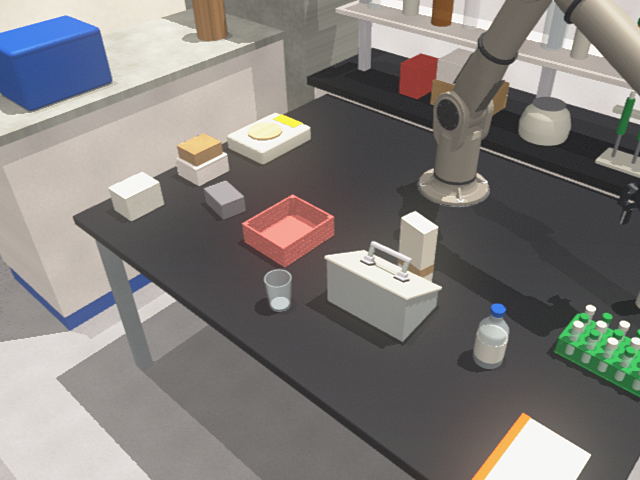

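View pics/side0.png

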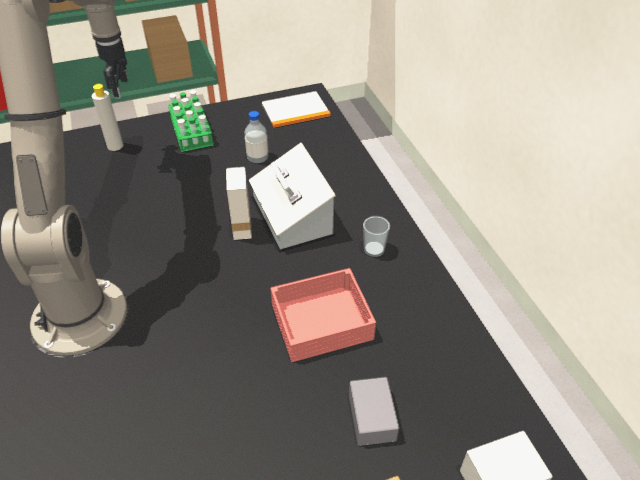

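The scene picture shows the carton at about (418,248), the box at (383,290), its handle bar at (388,252), the basket at (289,232), the flask at (490,338), the beaker at (278,290) and the tip box at (225,200). In the side picture the basket is at about (323,315), so its tip_of result was wrong. I'll fit the poses and yaws by silhouette.

```bash
cat > fit.py <<'E'
from h import *
from scipy.optimize import minimize
def blk(dx,dy,z0,z1): return np.array([[sx*dx/2,sy*dy/2,z] for sx in(-1,1) for sy in(-1,1) for z in(z0,z1)])
def wedge():
    v=blk(.16,.24,0,.15); v[(v[:,0]<0)&(v[:,2]>0),2]=.065
    n=np.array([-np.sin(np.radians(28)),0,np.cos(np.radians(28))])*.01
    return np.vstack([v,v[v[:,2]>0]+n])
M={'samplebox':(wedge(),[.622,.17,0]),'carton_mid':(blk(.05,.09,0,.19),[.473,.17,0]),'basket':(blk(.21,.18,0,.07),[.53,-.17,0])}
def W(v,q):
    c,s=np.cos(q[2]),np.sin(q[2]); return np.c_[q[0]+c*v[:,0]-s*v[:,1],q[1]+s*v[:,0]+c*v[:,1],v[:,2]]
def hull(v,q,K,P):
    return cv2.convexHull(np.array([proj(K,P,x) for x in W(v,q)]).astype(np.float32))
def pick(t,n,q,K,P):
    r=cams.cut_out(t,n); c=proj(K,P,[q[0],q[1],.05])
    r=[x for x in r if np.linalg.norm(np.array(x['point'])-c)<60]
    return r[0]['region'] if r else None
def err(q,v,D):
    e=0
    for m,K,P in D:
        z=np.zeros((960,1280),np.uint8); cv2.fillConvexPoly(z,np.round(hull(v,q,K,P)*2).astype(int),255)
        z=cv2.resize(z,(640,480),interpolation=cv2.INTER_AREA)/255.
        h=cv2.convexHull(np.argwhere(m)[:,::-1].astype(np.int32)) ; t=np.zeros((480,640),np.uint8); cv2.fillConvexPoly(t,h,1)
        e+=np.abs(z-t).sum()/t.sum()
    return e
def fit(t,names=('scene','side')):
    v,q0=M[t]; D=[]
    for n in names:
        im,K,P=look(n); m=pick(t,n,q0,K,P)
        if m is None: print(t,n,'none'); continue
        k,l,st,_=cv2.connectedComponentsWithStats(m.astype(np.uint8)); m=l==1+np.argmax(st[1:,4])
        D.append((m,K,P))
    best=min((minimize(err,[q0[0],q0[1],a],args=(v,D),method='Nelder-Mead',options=dict(initial_simplex=[[q0[0],q0[1],a],[q0[0]+.01,q0[1],a],[q0[0],q0[1]+.01,a],[q0[0],q0[1],a+.15]],xatol=1e-4,fatol=1e-4)) for a in (-.3,0,.3)),key=lambda r:r.fun)
    return best.x,best.fun
if __name__=='__main__':
    L={n:look(n) for n in('scene','side')}
    for t in M:
        q,f=fit(t); print(t,np.round(q,4),round(f,3))
        for n,(im,K,P) in L.items(): cv2.polylines(im,[hull(M[t][0],q,K,P).round().astype(int)],True,(0,255,0) if t!='basket' else (255,0,0),1)
    o=np.hstack([L['scene'][0][180:380,210:450],L['side'][0][140:380,200:440][:200]])
    cv2.imwrite('pics/fit.png',cv2.resize(o,(800,333)))
E
python3 fit.py
```

```text
samplebox [ 0.6248  0.2068 -0.3374] 19.54
carton_mid [ 0.4694  0.1742 -0.2228] 0.234
basket [ 0.575  -0.219  -0.0291] 0.044
```

View pics/fit.png

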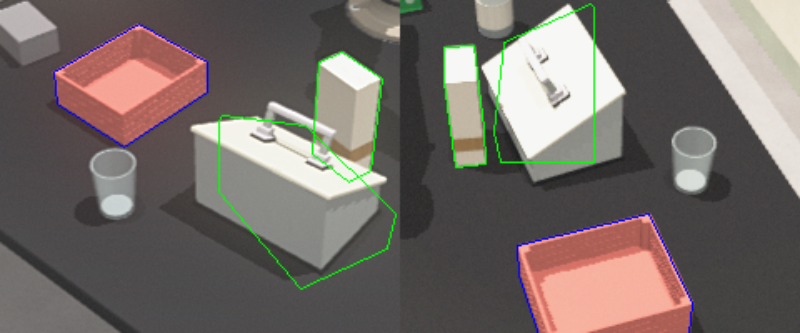

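```bash
cat > b.py <<'E'
from fit import *
o=[]
for n in('scene','side'):
    im,K,P=look(n)
    for t in('samplebox','handle_bar','carton_mid'):
        for i,x in enumerate(cams.cut_out(t,n)):
            ys,xs=np.where(x['region']); print(n,t,i,round(x['p'],2),np.round(x['point']),x['region'].sum(),xs.min(),xs.max(),ys.min(),ys.max())
            if i==0 and x['region'].any(): cv2.drawContours(im,cv2.findContours(x['region'].astype(np.uint8),0,1)[0],-1,{'s':(0,255,0),'h':(0,0,255),'c':(255,0,0)}[t[0]],1)
    c=(310,190) if n=='scene' else (210,130); o.append(cv2.resize(im[c[1]:c[1]+150,c[0]:c[0]+140],(400,429)))
cv2.imwrite('pics/m.png',np.hstack(o))
E
python3 b.py
```

```text
scene samplebox 0 0.96 [381. 292.] 7322 325 441 241 344
scene handle_bar 0 0.64 [392. 254.] 342 369 411 242 272
scene carton_mid 0 0.61 [418. 242.] 1967 398 437 211 280
side samplebox 0 0.86 [295. 201.] 6199 250 333 144 252
side handle_bar 0 0.54 [282. 178.] 171 271 291 163 193
side carton_mid 0 0.66 [238. 204.] 1402 226 250 167 239
side carton_mid 1 0.31 [374. 234.] 857 363 388 216 256
```

View pics/m.png

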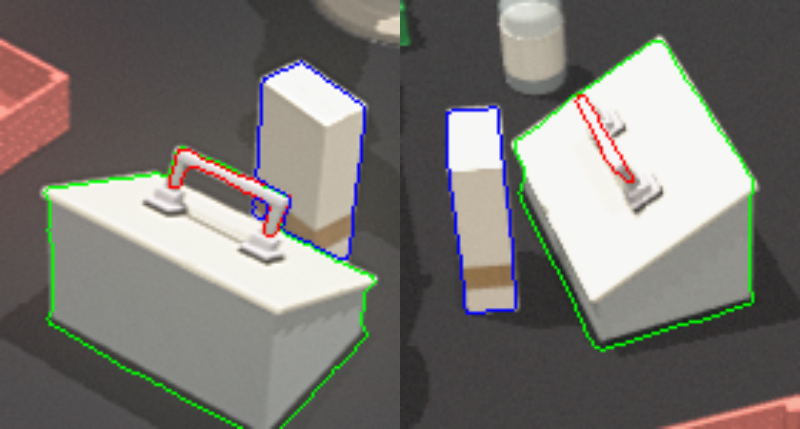

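The box mask (green) follows the outline. The carton (blue) is clear, and the red bar ends are at scene (372,242)/(411,259) and side (291,193)/(273,164). Next I'll triangulate the lid corners and bar ends and refit.

```bash
cat > c.py <<'E'
from fit import *
np.set_printoptions(precision=4,suppress=True)
S=look('scene');D=look('side')
C={'back-y':((325.4,255.8),(333.9,194)),'back+y':((407.3,298.5),(300.7,143.3)),'front+y':((441.6,287.7),(249.6,181)),'bar+y':((411.2,259.3),(273.4,164)),'bar-y':((372.3,242.5),(291.2,193))}
X={}
for k,(a,b) in C.items():
    X[k],e=tri([ray(*S[1:],a),ray(*D[1:],b)]); print(k,X[k],round(e[0],4))
for a,b in (('back-y','back+y'),('bar-y','bar+y')):
    d=X[b]-X[a]; print('yaw',np.arctan2(-d[0],d[1]),np.linalg.norm(d))
d=X['back+y']-X['front+y']; print('yawx',np.arctan2(d[1],d[0]),np.linalg.norm(d)); print('barmid',(X['bar-y']+X['bar+y'])/2)
M['samplebox']=(M['samplebox'][0],[.622,.17,0])
for names in (('side',),('scene','side')):
    for t in('samplebox','carton_mid'):
        for i in range(2):
            q,f=fit(t,names); print(names,t,q,round(f,3))
E
python3 c.py
```

```text
back-y [0.7088 0.0556 0.1605] 0.0006
back+y [0.6969 0.3029 0.1579] 0.0003
front+y [0.5288 0.2935 0.0685] 0.0022
bar+y [0.5881 0.2303 0.1659] 0.0039
bar-y [0.5967 0.1077 0.1587] 0.0092
yaw 0.047745201868117135 0.2475100924546415
yaw 0.07030284242648388 0.12310669918333408
yawx 0.055665757151114215 0.190706089002286
barmid [0.5924 0.169  0.1623]
('side',) samplebox [0.6213 0.17   0.0858] 0.061
('side',) samplebox [0.6209 0.1709 0.097 ] 0.054
('side',) carton_mid [ 0.4694  0.1741 -0.2097] 0.041
('side',) carton_mid [ 0.4701  0.174  -0.2641] 0.03
('scene', 'side') samplebox [0.6215 0.1718 0.0954] 0.245
('scene', 'side') samplebox [0.6191 0.1732 0.0767] 0.242
('scene', 'side') carton_mid [ 0.47    0.1743 -0.2353] 0.226
('scene', 'side') carton_mid [ 0.4695  0.1744 -0.2642] 0.245
```

```bash
cat >> h.py <<'E'
def plan(tgt,yaw=None,n=8):
    "rows from measured pose to TCP target, tool y at world angle yaw (mod pi)"
    s=manip.sense(); r=R.from_rotvec(s['ee_rot']); p=np.array(s['ee_pos']); y=r.as_matrix()[:,1]
    a=np.arctan2(y[1],y[0]); d=0 if yaw is None else (yaw-a+np.pi/2)%np.pi-np.pi/2
    print('t',s['t'],'yaw now',round(a,3),'q1,q7',np.round(np.array(s['joint_pos'])[[0,6]],2),'turn',round(-d,3),'step mm',np.round((np.array(tgt)-p)*1000,1))
    st=(np.array(tgt)-p)/n
    for i in range(n):
        print(np.round(r.inv().apply(st)*1000,1).tolist(),round(-d/n,3)); r=r*R.from_euler('z',-d/n)
E
python3 -c "
from h import *
plan([.465,.174,.30],-.235,10)"
```

```text
t 3.6 yaw now 1.227 q1,q7 [-1.34 -0.08] turn 1.462 step mm [ 237.5 -461.5   68.7]
[-37.9, -35.4, -6.9] 0.146
[-42.7, -29.5, -6.9] 0.146
[-46.5, -23.0, -6.9] 0.146
[-49.4, -16.0, -6.9] 0.146
[-51.2, -8.6, -6.9] 0.146
[-51.9, -1.1, -6.9] 0.146
[-51.5, 6.5, -6.9] 0.146
[-50.0, 13.9, -6.9] 0.146
[-47.4, 21.1, -6.9] 0.146
[-43.9, 27.7, -6.9] 0.146
```

Emit:
jog_arm --targets '[[1,[-38,-35,-10],0.146],[1,[-43,-29,-10],0.146],[1,[-46,-23,-10],0.146],[1,[-49,-16,-8],0.146],[1,[-51,-9,-8],0.146],[1,[-52,-1,-6],0.146],[1,[-51,6,-6],0.146],[1,[-50,14,-5],0.146]]'

```text
t: 4.6
ee_pos: [0.4176, 0.2665, 0.2949]
ee_rot: [-2.16, -2.281, -0.002]
contact_force: [0.4, 0.2, 1.1]
gripper_width: 0.0854
grip_force: 0.0
```

Emit:
jog_arm --targets '[[1,[-47,21,-5],0.146],[1,[-44,28,0],0.146],[1,[0,0,0],0],[1,[0,0,0],0]]'

```text
t: 5.1
ee_pos: [0.4645, 0.1766, 0.2993]
ee_rot: [-2.463, -1.949, -0.0]
contact_force: [-0.2, 0.1, -0.7]
gripper_width: 0.0855
grip_force: 0.0
```

```bash
cat > d.py <<'E'
from h import *
im,K,P=look('wrist'); cv2.imwrite('pics/w1.png',im)
for t in('carton_mid','handle_bar'):
    for x in cams.cut_out(t,'wrist')[:1]:
        c=cv2.convexHull(np.argwhere(x['region'])[:,::-1].astype(np.int32)); print(t,x['p'],cv2.minAreaRect(c),cv2.approxPolyDP(c,5,True)[:,0].tolist())
        for u in cv2.approxPolyDP(c,5,True)[:,0]:
            o,v=ray(K,P,u); print(u,np.round(o+v*(.19-o[2])/v[2],4))
    for x in cams.tip_of(t,'wrist')[:1]:
        o,v=ray(K,P,x['point']); z=.095 if t[0]=='c' else .163; print(x['point'],x['p'],np.round(o+v*(z-o[2])/v[2],4))
plan([.47,.174,.30],-.235,1)
E
python3 d.py
```

```text
carton_mid 0.87 ((326.0, 221.0), (158.0, 80.0), 90.0) [[346, 143], [366, 183], [362, 297], [292, 300], [286, 172], [302, 143]]
[346 143] [0.4931 0.2311 0.19  ]
[366 183] [0.5001 0.2042 0.19  ]
[362 297] [0.482  0.1268 0.19  ]
[292 300] [0.4343 0.1356 0.19  ]
[286 172] [0.453  0.2224 0.19  ]
[302 143] [0.467  0.2373 0.19  ]
handle_bar 0.79 ((497.1526794433594, 183.32501220703125), (170.45077514648438, 28.832618713378906), 82.11685943603516) [[507, 268], [497, 261], [473, 114], [492, 98], [500, 100], [519, 236], [518, 264]]
[507 268] [0.5813 0.1257 0.19  ]
[497 261] [0.5753 0.1323 0.19  ]
[473 114] [0.5702 0.2303 0.19  ]
[492  98] [0.5821 0.2367 0.19  ]
[500 100] [0.5866 0.2345 0.19  ]
[519 236] [0.591  0.1468 0.19  ]
[518 264] [0.5888 0.1269 0.19  ]
[501.7, 189.6] 0.64 [0.5933 0.1721 0.163 ]
t 5.35 yaw now -0.231 q1,q7 [-0.93 -0.65] turn 0.004 step mm [ 5.7 -3.1  0.8]
[-1.7, 6.2, -0.8] 0.004
```

View pics/w1.png

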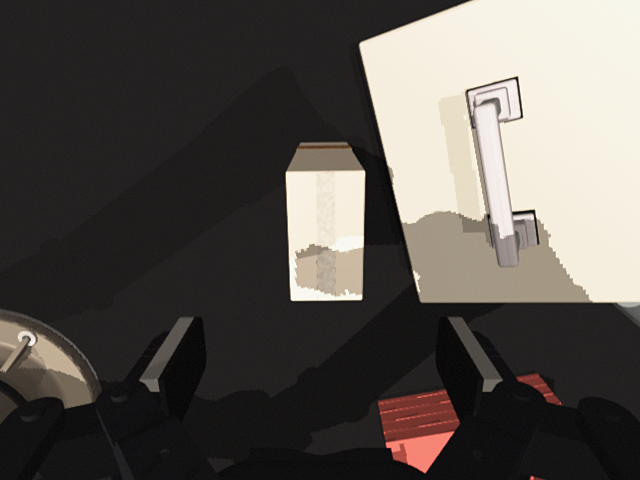

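The wrist view shows the carton's top face at (287..364, 171..300), square between the fingers, and the handle bar from (487,105) to (508,262). The carton's top centre is about (0.468,0.174) with yaw -0.21. I'll descend and grip.

Emit:
jog_arm --targets '[[1,[-2,4,30],-0.02],[1,[0,0,35],0],[1,[0,0,35],0],[1,[0,0,30],0],[1,[0,0,20],0],[1,[0,0,11],0],[1,[0,0,0],0]]' --newtons 40

```text
t: 6.22
ee_pos: [0.4679, 0.1733, 0.1379]
ee_rot: [-2.444, -1.973, 0.002]
contact_force: [-0.2, -0.8, 0.6]
gripper_width: 0.0855
grip_force: 0.0
```

Emit:
jog_arm --targets '[[0,[0,0,0],0],[0,[0,0,0],0],[0,[0,0,0],0],[0,[0,0,0],0],[0,[0,0,0],0],[0,[0,0,0],0]]' --newtons 40

```text
t: 6.98
ee_pos: [0.4686, 0.1735, 0.1392]
ee_rot: [-2.445, -1.972, -0.002]
contact_force: [-0.7, 0.9, 6.3]
gripper_width: 0.0498
grip_force: 41.2
```

Emit:
jog_arm --targets '[[0,[0,0,-10],0],[0,[0,0,-30],0],[0,[0,0,-35],0],[0,[0,0,-35],0],[0,[0,0,-20],0],[0,[0,0,0],0]]'

```text
t: 7.72
ee_pos: [0.469, 0.1733, 0.2699]
ee_rot: [2.445, 1.973, 0.006]
contact_force: [0.1, 0.1, -1.0]
gripper_width: 0.0494
grip_force: 42.3
```

```bash
python3 -c "
from h import *
print(manip.sense()['contact_force'],manip.sense()['gripper_width'])
plan([.575,-.219,.27],-.03,10)"
```

```text
[ 0.06497312  0.09113111 -0.98790514] 0.049358441372270564
t 7.725 yaw now -0.213 q1,q7 [-0.92 -0.6 ] turn -0.183 step mm [ 1.060e+02 -3.923e+02  1.000e-01]
[-36.1, 18.7, -0.1] -0.018
[-36.4, 18.0, -0.1] -0.018
[-36.8, 17.3, -0.1] -0.018
[-37.1, 16.6, -0.1] -0.018
[-37.4, 16.0, -0.1] -0.018
[-37.7, 15.3, -0.1] -0.018
[-37.9, 14.6, -0.1] -0.018
[-38.2, 13.9, -0.1] -0.018
[-38.4, 13.2, -0.1] -0.018
[-38.7, 12.5, -0.1] -0.018
```

Emit:
jog_arm --targets '[[0,[-18,9,0],0],[0,[-36,18,0],-0.02],[0,[-37,18,0],-0.02],[0,[-37,17,0],-0.02],[0,[-37,17,0],-0.02],[0,[-37,16,0],-0.02],[0,[-38,15,0],-0.02],[0,[-38,14,0],-0.02]]'

```text
t: 8.72
ee_pos: [0.5468, -0.1222, 0.2669]
ee_rot: [-2.299, -2.139, 0.002]
contact_force: [0.6, 0.7, -1.7]
gripper_width: 0.0495
grip_force: 42.3
```

Emit:
jog_arm --targets '[[0,[-38,14,0],-0.02],[0,[-38,13,0],-0.02],[0,[-20,6,0],0],[0,[0,0,0],0],[0,[0,0,0],0]]'

```text
t: 9.35
ee_pos: [0.5743, -0.2176, 0.2673]
ee_rot: [-2.256, -2.184, 0.001]
contact_force: [-0.3, 0.7, -2.4]
gripper_width: 0.0497
grip_force: 42.2
```

```bash
cat > e.py <<'E'
from h import *
ims=[]
for n,c in(('scene',(200,110)),('side',(230,180))):
    im,K,P=look(n); 
    for x in cams.tip_of('carton_mid',n)[:1]: cv2.circle(im,tuple(int(round(a)) for a in x['point']),2,(0,0,255),-1)
    ims.append(cv2.resize(im[c[1]:c[1]+180,c[0]:c[0]+180],(400,400)))
cv2.imwrite('pics/e.png',np.hstack(ims))
plan([.575,-.219,.152],-.03,1)
E
python3 e.py
```

```text
t 9.55 yaw now -0.031 q1,q7 [-0.23  0.48] turn -0.001 step mm [   0.2   -1.4 -116.2]
[-1.5, 0.2, 116.2] -0.001
```

View pics/e.png

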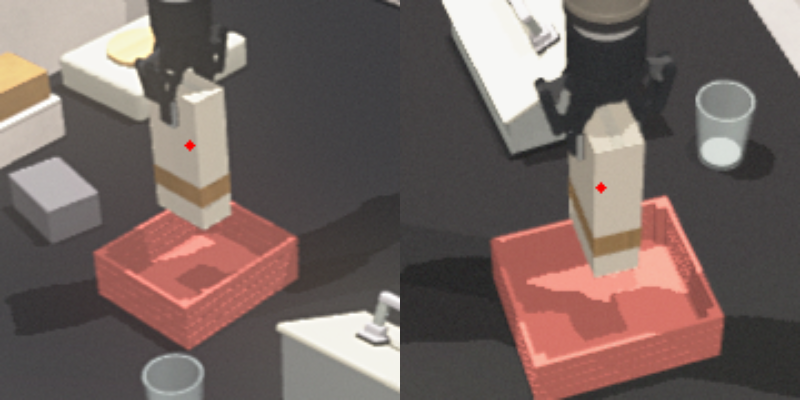

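The pictures show the carton held upright above the basket's middle, clear of the walls. I'll lower it until it touches.

Emit:
jog_arm --targets '[[0,[0,0,15],0],[0,[0,0,28],0],[0,[0,0,28],0],[0,[0,0,25],0],[0,[0,0,14],0],[0,[0,0,8],0],[0,[0,0,3],0],[0,[0,0,0],0]]'

```text
t: 10.55
ee_pos: [0.5751, -0.219, 0.1478]
ee_rot: [2.257, 2.184, 0.001]
contact_force: [0.7, -0.5, -2.0]
gripper_width: 0.0495
grip_force: 42.2
```

Emit:
jog_arm --targets '[[0,[0,0,1.5],0],[0,[0,0,0],0]]'

```text
t: 10.8
ee_pos: [0.575, -0.2189, 0.1461]
ee_rot: [2.258, 2.184, 0.001]
contact_force: [-0.7, 0.1, -2.3]
gripper_width: 0.0496
grip_force: 42.2
```

Emit:
jog_arm --targets '[[0,[0,0,1.5],0],[0,[0,0,0],0]]'

```text
t: 11.05
ee_pos: [0.5749, -0.2189, 0.1443]
ee_rot: [2.258, 2.184, 0.0]
contact_force: [0.3, -0.2, -1.4]
gripper_width: 0.05
grip_force: 42.2
```

Emit:
jog_arm --targets '[[0,[0,0,1],0],[0,[0,0,0],0]]'

```text
t: 11.3
ee_pos: [0.5749, -0.219, 0.1443]
ee_rot: [2.258, 2.184, 0.001]
contact_force: [-3.1, 1.8, 7.0]
gripper_width: 0.0499
grip_force: 43.2
```

The force has risen to 7 N, so the carton is standing. I'll release it and rise.

Emit:
jog_arm --targets '[[1,[0,0,0],0],[1,[0,0,0],0],[1,[0,0,0],0],[1,[0,0,0],0],[1,[0,0,-10],0],[1,[0,0,-30],0],[1,[0,0,-50],0],[1,[0,0,-40],0]]'

```text
t: 12.3
ee_pos: [0.5749, -0.2193, 0.2759]
ee_rot: [2.257, 2.183, 0.001]
contact_force: [1.2, 0.4, 0.4]
gripper_width: 0.0852
grip_force: 0.0
```

```bash
cat > f.py <<'E'
from fit import *
M['carton_mid']=(blk(.05,.09,.005,.195),[.575,-.219,0])
L=[look(n)[1:] for n in('scene','side')]
rs=[ray(*l,cams.tip_of('carton_mid',n)[0]['point']) for l,n in zip(L,('scene','side'))]; print(tri(rs))
plan([.575,.17,.30],0.06,10)
E
python3 f.py
```

```text
(array([ 0.57890687, -0.22096794,  0.10114825]), [np.float64(0.004871958176225993), np.float64(0.004871958176225929)])
t 12.5 yaw now -0.033 q1,q7 [-0.24  0.48] turn -0.093 step mm [-1.00e-01  3.89e+02  2.56e+01]
[38.9, -1.3, -2.6] -0.009
[38.9, -0.9, -2.6] -0.009
[38.9, -0.6, -2.6] -0.009
[38.9, -0.2, -2.6] -0.009
[38.9, 0.2, -2.6] -0.009
[38.9, 0.5, -2.6] -0.009
[38.9, 0.9, -2.6] -0.009
[38.9, 1.2, -2.6] -0.009
[38.9, 1.6, -2.6] -0.009
[38.9, 2.0, -2.6] -0.009
```

Emit:
jog_arm --targets '[[1,[20,-1,-5],0],[1,[39,-1,-5],-0.01],[1,[39,-1,-5],-0.01],[1,[39,0,-5],-0.01],[1,[39,0,-4],-0.01],[1,[39,1,0],-0.01],[1,[39,1,0],-0.01],[1,[39,1,0],-0.01]]'

```text
t: 13.5
ee_pos: [0.5753, 0.0755, 0.2959]
ee_rot: [-2.179, -2.262, 0.003]
contact_force: [0.0, -0.4, -0.6]
gripper_width: 0.0853
grip_force: 0.0
```

Emit:
jog_arm --targets '[[1,[39,6,0],-0.01],[1,[39,6,0],-0.01],[1,[18,5,0],-0.01],[1,[0,0,0],0],[1,[0,0,0],0]]'

```text
t: 14.12
ee_pos: [0.589, 0.1685, 0.2971]
ee_rot: [2.149, 2.291, -0.002]
contact_force: [0.1, -0.5, -0.1]
gripper_width: 0.0855
grip_force: 0.0
```

```bash
cat > g.py <<'E'
from h import *
import sys
im,K,P=look('wrist'); cv2.imwrite(sys.argv[1],im)
for z in (.155,.160,.165,.170):
    pass
x=cams.tip_of('handle_bar','wrist')[0]; rs=[ray(K,P,x['point'])]; o,v=rs[0]
print('wrist',x['point'],round(x['p'],2),[np.round(o+v*(z-o[2])/v[2],4).tolist() for z in(.158,.168)])
for n in('scene','side'):
    _,k,p=look(n)
    for q in cams.tip_of('handle_bar',n)[:1]: rs.append(ray(k,p,q['point'])); print(n,q['point'],round(q['p'],2))
print(tri(rs))
c=cams.cut_out('handle_bar','wrist')[0]['region']; h=cv2.convexHull(np.argwhere(c)[:,::-1].astype(np.int32)); print(cv2.minAreaRect(h))
plan([.593,.169,.30],.06,1)
E
python3 g.py pics/w2.png
```

```text
wrist [325.4, 221.5] 0.87 [[0.5926, 0.1697, 0.158], [0.5923, 0.1726, 0.168]]
scene [392.0, 252.2] 0.63
side [282.6, 173.5] 0.48
(array([0.59604809, 0.17550281, 0.16843738]), [np.float64(0.0046168142821204836), np.float64(0.004501691791702319), np.float64(0.005925506941040898)])
((328.71368408203125, 214.27664184570312), (39.83769226074219, 165.8660888671875), 2.4195094108581543)
t 14.475 yaw now 0.066 q1,q7 [-0.79 -0.14] turn 0.006 step mm [ 4.  -1.4  2.5]
[-1.6, 3.9, -2.5] 0.006
```

View pics/w2.png

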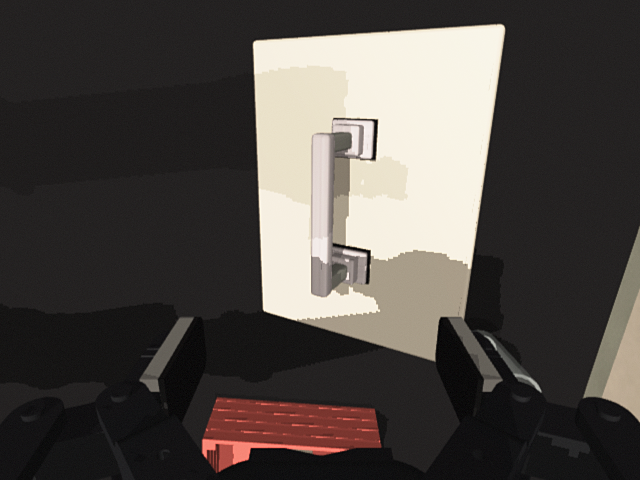

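The wrist view shows the bar from (322,134) to (319,296), about 20 px wide with its centre near (321,213). It runs nearly parallel to the image columns, so it lies between the fingers as wanted.

```bash
python3 -c "
from h import *
_,K,P=look('wrist')
f=lambda u,z:(lambda o,v:o+v*(z-o[2])/v[2])(*ray(K,P,u))
for z in(.155,.16,.165,.17,.175):
    a,b=f((322.5,135),z),f((319.5,295),z); d=a-b; print(z,np.linalg.norm(d).round(4),((a+b)/2).round(4),'yaw',np.arctan2(-d[0],d[1]).round(3))
plan([.592,.170,.30],.06,1)
"
```

```text
0.155 0.1214 [0.5894 0.1716 0.155 ] yaw 0.049
0.16 0.1193 [0.5893 0.173  0.16  ] yaw 0.049
0.165 0.1171 [0.5892 0.1744 0.165 ] yaw 0.049
0.17 0.115 [0.5891 0.1759 0.17  ] yaw 0.049
0.175 0.1129 [0.589  0.1773 0.175 ] yaw 0.049
t 14.525 yaw now 0.066 q1,q7 [-0.8  -0.14] turn 0.006 step mm [ 3.  -0.6  2.6]
[-0.8, 3.0, -2.6] 0.006
```

Emit:
jog_arm --targets '[[1,[4,1,25],0.015],[1,[0,0,35],0],[1,[0,0,35],0],[1,[0,0,30],0],[1,[0,0,18],0],[1,[0,0,9],0],[1,[0,0,0],0]]'

```text
t: 15.4
ee_pos: [0.5898, 0.175, 0.1454]
ee_rot: [2.163, 2.278, -0.0]
contact_force: [0.0, -0.2, 0.2]
gripper_width: 0.0853
grip_force: 0.0
```

```bash
python3 -c "
from h import *
im,K,P=look('wrist'); cv2.imwrite('pics/w3.png',im); plan([.59,.173,.145],.05,1)"
```

```text
t 15.45 yaw now 0.052 q1,q7 [-0.75 -0.08] turn 0.002 step mm [-0.2 -2.1 -1. ]
[-2.1, -0.4, 1.0] 0.002
```

View pics/w3.png

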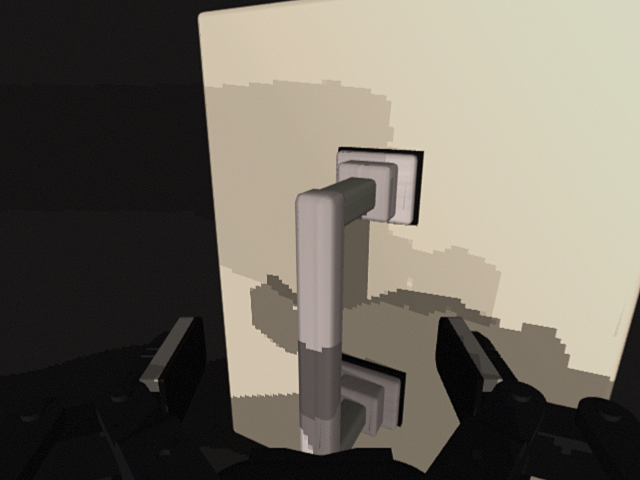

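The bar (columns 297–343, centre 320) is midway between the pads (203 and 438). I'll close on it gently.

Emit:
jog_arm --targets '[[0,[0,0,0],0],[0,[0,0,0],0],[0,[0,0,0],0],[0,[0,0,0],0],[0,[0,0,0],0],[0,[0,0,0],0],[0,[0,0,0],0],[0,[0,0,0],0]]' --newtons 40

```text
t: 16.45
ee_pos: [0.5898, 0.1751, 0.1453]
ee_rot: [2.163, 2.278, 0.0]
contact_force: [0.7, 1.3, 0.5]
gripper_width: 0.0157
grip_force: 39.0
```

```bash
cat > s.py <<'E'
from h import *
s=manip.sense(); T=R.from_rotvec(s['ee_rot']); n=R.from_euler('zy',[.055,-np.radians(28)]).apply([0,0,1])
print('n',n.round(3),'tool n',T.inv().apply(n).round(3),'F',np.round(s['contact_force'],1),'Fn',round(-np.dot(s['contact_force'],n),2),s['gripper_width'],s['grip_force'],np.round(s['ee_pos'],4),np.round(s['torque'],2))
E
python3 s.py
```

```text
n [-0.469 -0.     0.883] tool n [ 0.024 -0.469 -0.883] F [0.7 1.3 0.5] Fn -0.1 0.015673227440999426 38.95416542887688 [0.5898 0.1751 0.1453] [ 0.01 -0.17 -0.03]
```

Emit:
jog_arm --targets '[[0,[0,-0.47,-0.88],0],[0,[0,-0.47,-0.88],0],[0,[0,-0.47,-0.88],0],[0,[0,0,0],0]]'

```text
t: 16.95
ee_pos: [0.5883, 0.175, 0.1481]
ee_rot: [2.163, 2.278, 0.0]
contact_force: [1.3, 0.5, -0.1]
gripper_width: 0.0157
grip_force: 39.0
```

```bash
sed -i "s/'zy',\[/'ZY',[/" s.py; python3 s.py
```

```text
n [-0.469 -0.026  0.883] tool n [-0.001 -0.469 -0.883] F [ 1.3  0.5 -0.1] Fn 0.71 0.01566496957478581 39.00271564722061 [0.5883 0.175  0.1481] [ 0.05 -0.35 -0.02]
```

Still in the free play. I'll go on in 1.5 mm steps.

Emit:
jog_arm --targets '[[0,[0,-0.35,-0.66],0],[0,[0,-0.35,-0.66],0],[0,[0,0,0],0]]'

```text
t: 17.32
ee_pos: [0.5876, 0.1749, 0.1493]
ee_rot: [2.163, 2.278, 0.0]
contact_force: [1.1, 0.4, -0.6]
gripper_width: 0.0155
grip_force: 39.0
```

```bash
python3 s.py
```

```text
n [-0.469 -0.026  0.883] tool n [-0.001 -0.469 -0.883] F [ 1.1  0.4 -0.6] Fn 1.07 0.015509986796455467 39.030370116233826 [0.5876 0.1749 0.1493] [ 0.17 -0.39  0.03]
```

Emit:
jog_arm --targets '[[0,[0,-0.35,-0.66],0],[0,[0,-0.35,-0.66],0],[0,[0,0,0],0]]'

```text
t: 17.7
ee_pos: [0.5869, 0.1749, 0.1507]
ee_rot: [2.163, 2.278, 0.0]
contact_force: [0.8, -0.1, 0.6]
gripper_width: 0.0155
grip_force: 39.1
```

Emit:
jog_arm --targets '[[0,[0,-0.24,-0.44],0],[0,[0,-0.24,-0.44],0],[0,[0,0,0],0]]'

```text
t: 18.08
ee_pos: [0.5864, 0.1749, 0.1515]
ee_rot: [2.163, 2.278, 0.0]
contact_force: [2.7, 1.9, -0.5]
gripper_width: 0.0156
grip_force: 39.1
```

Emit:
jog_arm --targets '[[0,[0,-0.24,-0.44],0],[0,[0,-0.24,-0.44],0],[0,[0,0,0],0]]'

```text
t: 18.45
ee_pos: [0.586, 0.1748, 0.1523]
ee_rot: [2.163, 2.278, 0.0]
contact_force: [3.2, 0.4, -2.4]
gripper_width: 0.0154
grip_force: 39.0
```

Emit:
jog_arm --targets '[[0,[0,-0.24,-0.44],0],[0,[0,-0.24,-0.44],0],[0,[0,0,0],0]]'

```text
t: 18.82
ee_pos: [0.5856, 0.1748, 0.1531]
ee_rot: [2.163, 2.278, 0.0]
contact_force: [4.8, 1.3, -5.4]
gripper_width: 0.0156
grip_force: 39.0
```

Emit:
jog_arm --targets '[[0,[0,-0.2,-0.35],0],[0,[0,-0.19,-0.35],0],[0,[0,0,0],0]]'

```text
t: 19.2
ee_pos: [0.5853, 0.1747, 0.1536]
ee_rot: [2.163, 2.278, 0.0]
contact_force: [6.7, 1.4, -7.3]
gripper_width: 0.0155
grip_force: 39.1
```

```bash
python3 s.py
```

```text
n [-0.469 -0.026  0.883] tool n [-0.002 -0.469 -0.883] F [ 6.7  1.4 -7.3] Fn 9.62 0.015505604133291636 39.07034620642662 [0.5853 0.1747 0.1536] [ 0.24 -1.42  0.04]
```

Emit:
jog_arm --targets '[[0,[0,-0.17,-0.31],0],[0,[0,-0.16,-0.31],0],[0,[0,0,0],0],[0,[0,0,0],0]]'

```text
t: 19.7
ee_pos: [0.5851, 0.1747, 0.154]
ee_rot: [2.162, 2.278, 0.0]
contact_force: [8.0, 0.8, -9.7]
gripper_width: 0.0151
grip_force: 39.1
```

Emit:
jog_arm --targets '[[0,[0,0,0],0],[0,[0,0,0],0]]'

```text
t: 19.95
ee_pos: [0.5851, 0.1747, 0.154]
ee_rot: [2.162, 2.278, 0.0]
contact_force: [6.9, 1.5, -8.3]
gripper_width: 0.0151
grip_force: 39.1
```

Emit:
jog_arm --targets '[[0,[0,-0.12,-0.22],0],[0,[0,0,0],0],[0,[0,0,0],0]]'

```text
t: 20.32
ee_pos: [0.585, 0.1747, 0.1542]
ee_rot: [2.162, 2.278, 0.0]
contact_force: [7.4, 1.1, -9.9]
gripper_width: 0.0155
grip_force: 39.1
```

Emit:
jog_arm --targets '[[0,[0,0,0],0],[0,[0,0,0],0]]'

```text
t: 20.58
ee_pos: [0.585, 0.1747, 0.1541]
ee_rot: [2.162, 2.278, 0.0]
contact_force: [7.7, 1.1, -9.4]
gripper_width: 0.0155
grip_force: 39.1
```

Emit:
jog_arm --targets '[[0,[0,0,0],0],[0,[0,0,0],0]]'

```text
t: 20.82
ee_pos: [0.585, 0.1747, 0.1542]
ee_rot: [2.162, 2.278, 0.001]
contact_force: [7.9, 1.3, -10.1]
gripper_width: 0.0157
grip_force: 39.1
```

Emit:
jog_arm --targets '[[0,[0,0,0],0],[0,[0,0,0],0]]'

```text
t: 21.08
ee_pos: [0.585, 0.1747, 0.1542]
ee_rot: [2.162, 2.278, 0.001]
contact_force: [7.1, 1.3, -9.0]
gripper_width: 0.0156
grip_force: 39.1
```

The pull is steady at about 12 N. I'll hold it for two more seconds.

Emit:
jog_arm --targets '[[0,[0,0,0],0],[0,[0,0,0],0],[0,[0,0,0],0],[0,[0,0,0],0],[0,[0,0,0],0],[0,[0,0,0],0],[0,[0,0,0],0],[0,[0,0,0],0]]'

```text
t: 22.08
ee_pos: [0.585, 0.1747, 0.1541]
ee_rot: [2.162, 2.278, 0.0]
contact_force: [6.8, 0.3, -9.7]
gripper_width: 0.0153
grip_force: 39.1
```

Emit:
jog_arm --targets '[[0,[0,0,0],0],[0,[0,0,0],0],[0,[0,0,0],0],[0,[0,0,0],0],[0,[0,0,0],0],[0,[0,0,0],0],[0,[0,0,0],0],[0,[0,0,0],0]]'

```text
t: 23.08
ee_pos: [0.585, 0.1747, 0.1541]
ee_rot: [2.162, 2.278, 0.0]
contact_force: [7.5, 1.6, -10.0]
gripper_width: 0.0155
grip_force: 39.1
```

The pull held for over 2.5 s. Now I'll ease off back into the free play.

Emit:
jog_arm --targets '[[0,[0,0.35,0.66],0],[0,[0,0.47,0.88],0],[0,[0,0.47,0.88],0],[0,[0,0.47,0.88],0],[0,[0,0.47,0.88],0],[0,[0,0.47,0.88],0],[0,[0,0,0],0]]'

```text
t: 23.95
ee_pos: [0.5873, 0.1749, 0.1498]
ee_rot: [-2.163, -2.278, -0.0]
contact_force: [1.2, 1.4, 1.3]
gripper_width: 0.0157
grip_force: 39.9
```

```bash
python3 s.py
```

```text
n [-0.469 -0.026  0.883] tool n [-0.001 -0.469 -0.883] F [1.2 1.4 1.3] Fn -0.52 0.0156954722346976 39.90772694349289 [0.5873 0.1749 0.1498] [ 0.11 -0.44  0.01]
```

Emit:
jog_arm --targets '[[1,[0,0,0],0],[1,[0,0,0],0],[1,[0,0,0],0],[1,[0,0,0],0],[1,[0,0,0],0],[1,[0,0,-5],0],[1,[0,0,-15],0],[1,[0,0,-30],0]]'

```text
t: 24.95
ee_pos: [0.5868, 0.1747, 0.2003]
ee_rot: [-2.163, -2.278, 0.002]
contact_force: [1.3, 0.1, -0.1]
gripper_width: 0.0856
grip_force: 0.0
```

Emit:
jog_arm --targets '[[1,[0,0,-40],0],[1,[0,0,-50],0],[1,[0,0,-30],0],[1,[0,0,0],0],[1,[0,0,0],0]]'

```text
t: 25.58
ee_pos: [0.5869, 0.1748, 0.3196]
ee_rot: [-2.163, -2.278, 0.0]
contact_force: [-0.4, 0.1, -0.6]
gripper_width: 0.0853
grip_force: 0.0
```

```bash
cat > z.py <<'E'
from h import *
ims=[]; L=[]
for n,c in(('scene',(200,130)),('side',(190,130))):
    im,K,P=look(n); r=cams.tip_of('carton_mid',n); L.append(ray(K,P,r[0]['point'])); print(n,r[0]['point'],r[0]['p'])
    ims.append(cv2.resize(im[c[1]:c[1]+240,c[0]:c[0]+240],(400,400)))
print(tri(L)); cv2.imwrite('pics/z.png',np.hstack(ims))
E
python3 z.py; python3 s.py
```

```text
scene [286.0, 210.9] 0.66
side [321.7, 293.9] 0.92
(array([ 0.57909928, -0.21795937,  0.10622528]), [np.float64(0.0018672386775170468), np.float64(0.0018672386775170314)])
n [-0.469 -0.026  0.883] tool n [-0.002 -0.471 -0.882] F [ 1.1 -0.4  0.7] Fn -0.06 0.08543308731423178 0.0 [0.5867 0.1748 0.3186] [-0.02  0.02  0.01]
```

View pics/z.png

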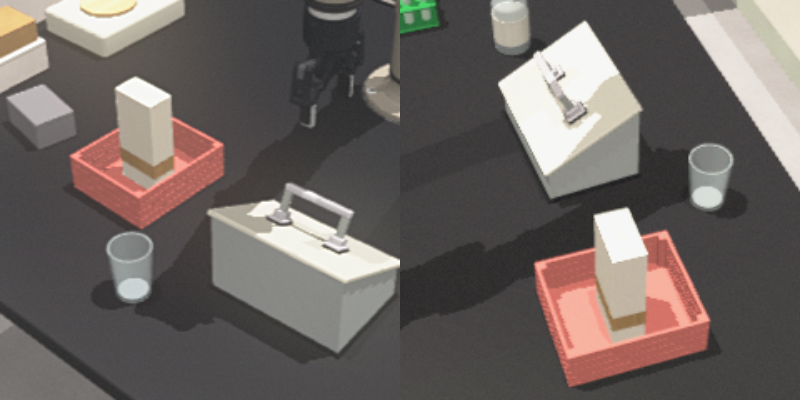

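The picture shows the carton upright in the basket (scene crop (146,130)), the handle free, the robot clear, and the flask, beaker and tip box where they were. I'll hand it in.

```bash
python3 -c "
from workcell import manip
print(manip.hand_in())"
```

```text
the job is handed in; nothing more can be done
None
```

The job is handed in, with no verdict returned: the carton stands upright in the basket, the handle was pulled square to the lid at about 12 N (readings 10.6 to 12.7 N) for over 2.5 s, then eased off and released, and the flask, tip box and beaker were left where they stood.

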